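# Refill the spring-loaded bowl dispenser

## Task

Refill the bowl dispenser. First throw its size lever round into the notch marked with the large ring, so that the spring fingers come out over the rim; then put the two loose green bowls into the mouth upside down, on top of the bowl that is already there, and push each one down until the fingers snap over its rim and keep the whole pile down when you let go. Leave the other things on the shelf where they are.

Things in the scene. Friction and masses are not known exactly. Their poses are not given: they have to be found in the camera images.
- dispenser: Stainless counter-top bowl dispenser, fixed. Origin: centre of its underside on the table, z up along its axis. Foot 204 mm diameter; posts and guide rods carry a round collar: bore 139 mm, outside 200 mm, top 134 mm above the table. A funnel lip on it opens from 141 to 166 mm diameter, lip top 146 mm above the table. Black rings on the collar mark the lever's notches.
- mouth (a point): point on the dispenser's axis at the undersides of its three bevelled spring fingers, 114 mm above the table. With the lever in the marked notch they reach 5.5 mm over the rim of a centred bowl. A bowl pushed down makes them yield outwards; they snap back over its rim once the rim plane is 5 mm below this point (push 3 mm further), and keep it there.
- platform (a joint): how far the spring platform has sunk, m. 0 = top stop: the bowl inside rests on it, its rim plane 9 mm below mouth. Range 0 to 0.078; it pushes up with 5.5 N plus 180 N/m. 0.018 = one more bowl kept down by the fingers, 0.040 = two more. Pushing the last one past the fingers takes about 10 N. A pile that the fingers do not keep down rises again.
- size_lever (a joint): angle of the size lever about the dispenser's axis, rad, anticlockwise from above, range 0 to 1.08. Starts at 0 (fingers drawn back); stays where left. 0.5 = notch marked with the large ring (15 mm across); 1.0 = notch for small bowls (7 mm ring). A spring ball drops into a notch between two ridges 0.058 rad either side and centres it if let go within 0.03 rad; a ridge takes 3 N at the knob.
- lever_knob (a point): middle of the upright black knob at the lever's end (cylinder, 22 mm diameter, from 136 to 178 mm above the table), 128 mm from the dispenser's axis, 160 mm above the table; moves with the lever. The knob stands 17 mm outside the collar and rises 44 mm over its top.
- marked_notch (a point): where lever_knob is when the lever is seated in the notch marked with the large ring (fixed to the dispenser).
- bowl_a: loose green bowl, upside down on the table. Origin: centre of the rim plane; z points up out of the foot. Rim 132 mm diameter, flange 5 mm thick; wall slopes in to a shoulder 68 mm in diameter 44 mm above the rim plane; round foot 56 mm diameter, upright sides from 44 to 60 mm, to be gripped across. About 0.16 kg. Stacked, each bowl sits on the foot of the one below, 22 mm higher.
- bowl_b: second loose green bowl, the same as bowl_a in every way; either may go in first.
- bowl_in: the same kind of bowl, already in the dispenser, upside down on the platform; same origin and axes.
- jar: bystander: closed glass jar with a steel twist cap, 94 mm diameter, 112 mm high; origin at the centre of its underside.
- shaker: bystander: white ceramic shaker, 64 mm diameter, 96 mm high; origin at the centre of its underside.
- scoop: bystander: stainless measuring scoop, 66 mm diameter, 36 mm high, with a 95 mm handle along its -x; origin under the middle of its cup.
There are look-alikes about, which are no part of the job. What is shaped like the bowl_b but pink is not meant.

How it is judged:
By the outcome, as a careful person would: the job done as asked, in the order asked, and still so for the second after the job is handed in, with the robot touching nothing.
It also fails if it takes over 64 s, if anything falls off the work surface, if the arm or the gripper's body presses on something with over 40 N, if the wrist force passes 120 N, or if a joint passes its speed limit or range.

## Robot

A 6-joint arm with a two-finger parallel gripper is mounted at the origin on the work surface. World frame = base frame: x ahead of the robot, y to its left, z up, the work surface at z = 0. Lengths are in m, angles in degrees, forces in N, time in s.
With the tool pointing down it reaches from about 0.35 to 0.875 m from the base axis. Payload 4.2 kg.
Tool frame: the origin (TCP) lies at the very end of the fingers, on their centre line; the grasp point (between the pads) lies 19 mm behind it; z points along the fingers, y is the line along which they close (so a half turn about z gives the same grasp; the last joint's range is limited). The gripper opens to 87 mm and grips with 3 to 60 N. Pads are 19 mm wide; open, the fingers measure 117 mm over their backs; the gripper's body (75 mm by 190 mm) begins 51 mm behind the grasp point.
Start: joints at [82.368, 22.042, 0.453, 0, -68.411, -14.817], TCP at [0.239, 0.578, 0.223] pointing down, gripper open.
Joint ranges: [-179.83, 179.83], [-69.29, 118.12], [-61.27, 80.66], [-181.25, 117.63], [-171.15, -9.14], [-177.46, 177.46]. Speed limits (degrees/s): [159.86, 159.86, 180, 180, 180, 180].

## Interface

Orientations are given as a 3x3 rotation matrix whose columns are the frame's x, y, z axes.
In Python, from station import * gives the robot as it stands.
- The arm moves only by the shell command python3 -m pendant 'ROWS'. ROWS is JSON, a list of rows, each an object of numbers: "x", "y", "z": the shift along the world's x, y, z normalised to -1 to 1, where 1 is 250 mm; "rx", "ry", "rz": the turn, a rotation vector about the world's x, y, z normalised to -1 to 1, where 1 is 180 degrees; "claw": the opening, from 0 (shut) to 1 (fully open). A call has exactly 8 rows; each row is the pose to reach, as a shift and turn from the pose commanded when the call began, turning the shorter way round; what a row does not reach only later rows make up. A row lasts 1/8 s, in which the tool goes at most 62.5 mm and 10.7 degrees, less where a joint would pass 70% of its speed; a pose out of reach is approached as far as the arm can. A call with a number of a shift or a turn outside -1 to 1 is refused whole. A call with a gripper value outside its range is refused whole. The fingers move at their own pace and stop on an object; the grip force is fixed at half the most. Time passes only in rows, so rows that repeat a pose let the fingers close, or fill a call up. It gives the time, the measured TCP pose, the force, the opening and the grip force at its end, in the units of the state.
- sense(): the state, without advancing time (a new reading comes with each control period).
- capture(name): name is "side" or "top" or "wrist"; returns a dict with "color" (400x640x3 uint8, red, green, blue), "mtx" (3x3 intrinsics, pixels), "world_to_cam" (4x4, takes a point from world to camera coordinates). Camera axes: x right, y up, looking along -z (the intrinsics and any distortion apply to the point x, -y, -z); pixel columns grow to the right and rows downward; lengths in m; the calibration is good to about 2 mm. A picture is of the moment at which its call begins. There is no depth.
- finish_job(): hands the job in; it is judged then, once.
Trained networks look in a picture, given as the dict that the camera call returned (one of the last four; its "shot" number tells which), for a name from the list of things; names that differ only in an ending like _2 or _b are one class to them, and where a whole thing is asked for, a point or a joint stands for the part that bears it (a point fixed in the world has none). Each returns a list of dicts, best first, with "conf" (0 to 1); they miss things now and then, are a little off and sometimes report something else, mostly with a low value. They report only what shows in the picture. A call takes as long as a camera call. They do not tell look-alikes from the thing itself.
- search_frame(picture, label): "centre" ([column, row] in pixels, amid what is visible of it).
- regions_of(picture, label): "region" (400x640 bool, what is visible of it) and "centre" ([column, row] in pixels, amid what is visible of it).
The state is a dict: "time_s": time; "joints": joint angles; "joint_velocities": joint speeds; "effort": joint torques, N m; "tcp_pos": TCP position; "ee_rot": TCP orientation; "wrist_force": force on the tool from outside, world axes, zero at the start; "moment": the same for the moment, N m; "gripper_width": opening from 0.0 (shut) to 1.0 (fully open); "gripper_force": force on a finger pad.
Only numpy, scipy, OpenCV 4.12 (cv2) and the standard library are available. Lean on these libraries where they do the work, as an engineer would, in place of code of your own. Each camera call takes 0.05 s, during which the arm holds its last target. There are 200 camera calls.

## Working session

There is one attempt and no reset: what is moved stays moved. The work goes in short steps, Python scripts to look and compute and a shell command to move; the robot and the scene stay as the last step left them, time stands still between calls to the robot, and variables do not carry over. Pictures are saved under pics/ and viewed, at most 10 in all, crops included, and the job is handed in when it is done.

```bash
mkdir -p pics; ls
python3 - <<'E'
from station import *
import cv2
s=sense(); print(s)
for n in ("side","top"):
    p=capture(n); cv2.imwrite(f"pics/{n}0.png",p["color"][:,:,::-1]); print(n,p["mtx"].tolist(),p["world_to_cam"].tolist(),[k for k in p])
    for l in ("dispenser","lever_knob","bowl_a","bowl_in","jar","shaker","scoop"):
        print(l,[(d["conf"],d["centre"]) for d in search_frame(p,l)])
E
```

```text
pics
{'time_s': 0.0, 'joints': array([ 8.23682707e+01,  2.20897581e+01,  3.80489850e-01, -2.79485556e-02,
       -6.84102295e+01, -1.48166260e+01]), 'joint_velocities': array([-0.15994068, -0.03858284, -0.02392923,  0.07985727, -0.08314862,
       -0.01613235]), 'effort': array([-1.04118921e-03, -3.90671253e+01,  1.87404495e+01,  4.21984747e+00,
        1.10208589e-02, -1.94187005e-04]), 'tcp_pos': array([0.23841469, 0.57709955, 0.22147771]), 'ee_rot': array([[ 9.24155398e-01, -3.82016064e-01, -7.26531107e-04],
       [-3.82016743e-01, -9.24153224e-01, -2.00687704e-03],
       [ 9.52332052e-05,  2.13221330e-03, -9.99997722e-01]]), 'wrist_force': array([ 0.20330596, -0.19306425, -0.2967833 ]), 'moment': array([-0.0228413 , -0.0270821 ,  0.03691655]), 'gripper_force': 0.0, 'gripper_width': 1.0019865662718301}
side [[386.1644484191352, 0.0, 323.0480526335388], [0.0, 386.1644484191352, 201.38151486191063], [0.0, 0.0, 1.0]] [[0.7683145879774084, -0.6400449219572331, -0.005932265828892428, -0.3893561175104893], [0.400933449628434, 0.47401748743908484, 0.7839386395445634, -0.303740910013172
[... 590 characters left out ...]
066575, 201.7547792424427], [0.0, 0.0, 1.0]] [[-0.0016296574351663633, -0.9999811866001476, -0.005913599783983356, 0.017157413247129747], [0.9964705858399274, -0.0021201905674156684, 0.08391588853006321, -0.5259194141166462], [-0.08392684774537978, -0.005755974089497169, 0.9964552940246768, -1.1215328344175808], [0.0, 0.0, 0.0, 1.0]] ['color', 'mtx', 'world_to_cam', 'shot']
dispenser [(0.91, [312.2, 194.4])]
lever_knob [(0.69, [279.6, 198.0])]
bowl_a [(0.97, [391.5, 280.0]), (0.68, [429.6, 215.9]), (0.67, [428.2, 145.3]), (0.67, [282.2, 201.3])]
bowl_in [(0.73, [210.9, 236.1]), (0.59, [315.8, 171.8])]
jar [(0.59, [211.6, 238.6])]
shaker [(0.72, [225.5, 156.7])]
scoop [(0.92, [330.2, 246.3])]
```

View pics/top0.png

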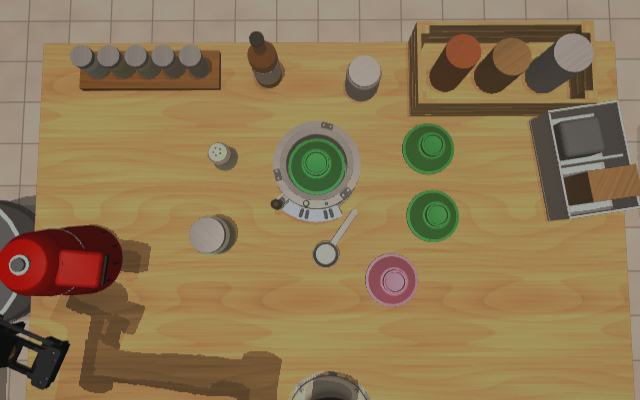

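View pics/side0.png

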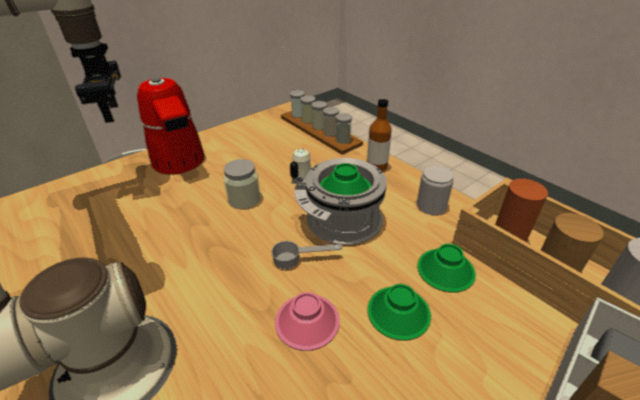

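The top view shows the two green bowls at about (428,148) and (432,215), and the pink look-alike at (391,280). The dispenser is at (316,165), with its knob at (278,203) and the scale plate below it. The side view agrees: green bowls at (447,268) and (400,312), dispenser at (343,200).

```bash
cat > h.py <<'E'
from station import *
import cv2, numpy as np
from scipy.optimize import least_squares
def proj(p,X):
    X=np.atleast_2d(X); c=X@p["world_to_cam"][:3,:3].T+p["world_to_cam"][:3,3]
    u=np.c_[c[:,0],-c[:,1],-c[:,2]]@np.asarray(p["mtx"]).T
    return u[:,:2]/u[:,2:]
def circ(x,y,z,r,n=72):
    t=np.linspace(0,2*np.pi,n,endpoint=False)
    return np.c_[x+r*np.cos(t),y+r*np.sin(t),np.full(n,z)]
def cen(poly):
    m=cv2.moments((np.asarray(poly)*1).astype(np.float32)); return np.array([m["m10"],m["m01"]])/m["m00"]
def bowlhull(p,x,y,z=0):
    P=np.r_[circ(x,y,z,.066),circ(x,y,z+.005,.066),circ(x,y,z+.06,.028)]
    return cv2.convexHull(proj(p,P).astype(np.float32))
def green(p):
    h=cv2.cvtColor(p["color"],cv2.COLOR_RGB2HSV); return ((h[...,0]>45)&(h[...,0]<75)&(h[...,1]>120)).astype(np.uint8)
def comps(m,amin=150):
    n,l,s,c=cv2.connectedComponentsWithStats(m); return [(l==i,c[i],s[i]) for i in range(1,n) if s[i,4]>amin]
E
python3 - <<'E'
from h import *
for n in ("top","side"):
    p=capture(n)
    for m,c,s in comps(green(p)):
        cnt=max(cv2.findContours(m.astype(np.uint8),0,1)[0],key=cv2.contourArea)
        mc=np.array(c)
        f=least_squares(lambda q:cen(bowlhull(p,q[0],q[1]))-mc,[.45,-.2])
        print(n,c.round(1),s[4],"table bowl:",f.x.round(4),"model area",cv2.contourArea(bowlhull(p,*f.x)))
    c=p["color"]
    x0,y0,w,h=(260,110,115,120) if n=="top" else (280,140,120,110)
    cv2.imwrite(f"pics/{n}_crop.png",cv2.resize(c[y0:y0+h,x0:x0+w,::-1],None,fx=5,fy=5,interpolation=cv2.INTER_CUBIC))
E
```

```text
top [427.8 148.4] 1982 table bowl: [ 0.6644 -0.2562] model area 2087.9144070284674
top [314.2 165.3] 1317 table bowl: [0.6213 0.0348] model area 2084.825621047057
top [432.7 215.5] 2003 table bowl: [ 0.4924 -0.2647] model area 2160.8869917676784
side [345.3 180.4] 1048 table bowl: [0.7183 0.1494] model area 1118.0986527118366
side [446.5 268.5] 2022 table bowl: [ 0.6641 -0.2561] model area 2187.3135704097804
side [398.9 312.3] 2668 table bowl: [ 0.4921 -0.2638] model area 2826.341266879812
```

View pics/top_crop.png

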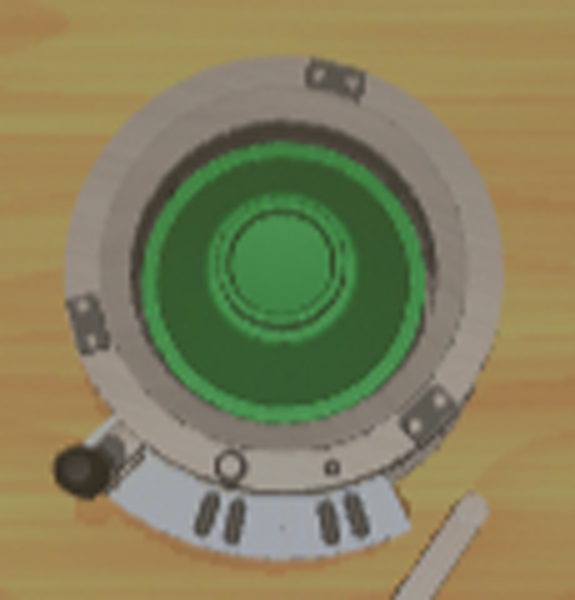

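View pics/side_crop.png

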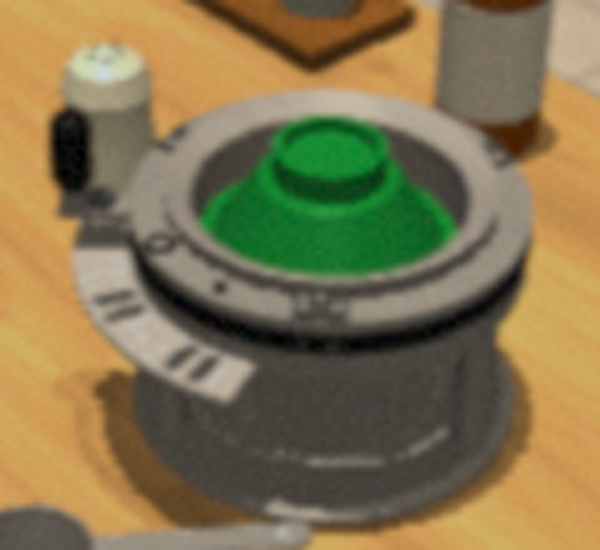

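Run:
```python
from h import *
T=capture("top");S=capture("side")
px=lambda u,v,x0,y0:((u+.5)/5-.5+x0,(v+.5)/5-.5+y0)
def ext(p,x,y,z,r):
    q=proj(p,circ(x,y,z,r,360)); return np.r_[q.min(0),q.max(0)]
L,Tp=px(65,55,260,110);R,B=px(503,492,260,110)
l,t=px(98,85,260,110);r,b=px(468,452,260,110)
sl,st=px(128,88,280,140);sr,_=px(533,88,280,140)
def res(q,parts=False):
    a=ext(T,*q,.134,.1)-[L,Tp,R,B]; c=ext(T,*q,.146,.083)-[l,t,r,b]; d=(ext(S,*q,.134,.1)-[sl,st,sr,0])[:3]
    return (a,c,d) if parts else np.r_[a,c,d]
f=least_squares(res,[.6,.03],loss="soft_l1",f_scale=.5);D=f.x
print("disp",D.round(4));[print(v.round(2)) for v in res(D,True)]
# bowl_in in dispenser: rim z .105; from top foot
for p,n in((T,"top"),(S,"side")):
    d=regions_of(p,"lever_knob"); print(n,[(e["conf"],e["centre"],e["region"].sum()) for e in d])
kt=np.array(px(82,470,260,110)); ks=np.array(px(70,150,280,140))
k=least_squares(lambda a:np.r_[proj(T,[*(D+.128*np.r_[np.cos(a[0]),np.sin(a[0])]),.172])[0]-kt,proj(S,[*(D+.128*np.r_[np.cos(a[0]),np.sin(a[0])]),.157])[0]-ks],[2.3])
a=k.x[0];print("angle",np.degrees(a),k.fun.round(2))
rt=np.array(px(230,467,260,110));
print("ring angle",[ (np.degrees(q[1]),q[0]) for q in [least_squares(lambda q:proj(T,[D[0]+q[0]*np.cos(q[1]),D[1]+q[0]*np.sin(q[1]),.134])[0]-np.array(px(*uv,260,110)),[.09,2.8]).x for uv in((230,467),(332,467))]])
for da in(0,.25,.5,.558): print(da,(D+.128*np.r_[np.cos(a+da),np.sin(a+da)]).round(4))
# others
for n in("jar","shaker","scoop"):
  print(n,[(e["conf"],e["centre"]) for e in search_frame(T,n)][:1])
print(least_squares(lambda q:proj(T,[*q,.1])[0]-[216,151],[.6,.2]).x)
```

```text
disp [0.6027 0.0272]
[-0.34  0.04  0.22 -0.11]
[ 0.03  0.04  0.06 -0.11]
[-0.13  0.17  0.01]
top [(0.74, [302.1, 190.8], np.int64(4609)), (0.59, [278.5, 197.4], np.int64(163))]
side [(0.69, [339.4, 204.3], np.int64(5298)), (0.49, [296.8, 181.2], np.int64(245))]
angle 136.94819288691713 [-0.23  0.16 -0.04  0.1 ]
ring angle [(np.float64(164.77342997313661), np.float64(0.09214597379235444)), (np.float64(193.72847690366663), np.float64(0.09162581764861037))]
0 [0.5092 0.1146]
0.25 [0.4905 0.0887]
0.5 [0.4787 0.059 ]
0.558 [0.4771 0.0518]
jar [(0.56, [279.2, 197.5])]
shaker [(0.6, [222.6, 154.8])]
scoop [(0.63, [331.8, 247.0])]
[0.63972332 0.26370262]
```

The fit residuals are under 0.4 px. The dispenser axis is at (0.603, 0.027), the lever is at about 136.7°, and the marked notch is at about 165°. The bowls are at (0.492, -0.264) and (0.664, -0.256). Next I move to the knob.

```bash
python3 -m pendant '[{"x":0.05,"y":-0.5,"claw":1},{"x":0.05,"y":-0.5,"claw":1},{"x":0.05,"y":-0.5,"claw":1},{"x":0.4,"y":-1,"rz":-0.115,"claw":1},{"x":0.4,"y":-1,"rz":-0.115,"claw":1},{"x":0.4,"y":-1,"rz":-0.115,"claw":1},{"x":0.4,"y":-1,"rz":-0.115,"claw":1},{"x":0.4,"y":-1,"rz":-0.115,"claw":1}]'
python3 -m pendant '[{"x":0.68,"y":-0.852,"claw":1},{"x":0.68,"y":-0.852,"claw":1},{"x":0.68,"y":-0.852,"claw":1},{"x":0.68,"y":-0.852,"claw":1},{"x":0.68,"y":-0.852,"claw":1},{"x":0.68,"y":-0.852,"claw":1},{"x":0.68,"y":-0.852,"claw":1},{"x":0.68,"y":-0.852,"claw":1}]'
```

```text
$[0]: bad value
$[0]: bad value
```

```bash
python3 -m pendant '[{"x":0.05,"y":-0.5,"z":0,"rx":0,"ry":0,"rz":0,"claw":1},{"x":0.05,"y":-0.5,"z":0,"rx":0,"ry":0,"rz":0,"claw":1},{"x":0.4,"y":-1,"z":0,"rx":0,"ry":0,"rz":-0.115,"claw":1},{"x":0.4,"y":-1,"z":0,"rx":0,"ry":0,"rz":-0.115,"claw":1},{"x":0.4,"y":-1,"z":0,"rx":0,"ry":0,"rz":-0.115,"claw":1},{"x":0.4,"y":-1,"z":0,"rx":0,"ry":0,"rz":-0.115,"claw":1},{"x":0.4,"y":-1,"z":0,"rx":0,"ry":0,"rz":-0.115,"claw":1},{"x":0.4,"y":-1,"z":0,"rx":0,"ry":0,"rz":-0.115,"claw":1}]'
```

```text
time_s: 2.25
tcp_pos: [0.3382, 0.3285, 0.2225]
ee_rot: [[0.731, -0.683, -0.0], [-0.683, -0.731, 0.0], [-0.0, -0.0, -1.0]]
wrist_force: [-0.9, -0.3, 0.1]
gripper_width: 0.999
gripper_force: 0.0
```

```bash
python3 -m pendant '[{"x":0.68,"y":-0.852,"z":0,"rx":0,"ry":0,"rz":0,"claw":1},{"x":0.68,"y":-0.852,"z":0,"rx":0,"ry":0,"rz":0,"claw":1},{"x":0.68,"y":-0.852,"z":0,"rx":0,"ry":0,"rz":0,"claw":1},{"x":0.68,"y":-0.852,"z":0,"rx":0,"ry":0,"rz":0,"claw":1},{"x":0.68,"y":-0.852,"z":0,"rx":0,"ry":0,"rz":0,"claw":1},{"x":0.68,"y":-0.852,"z":-0.1,"rx":0,"ry":0,"rz":0,"claw":1},{"x":0.68,"y":-0.852,"z":-0.276,"rx":0,"ry":0,"rz":0,"claw":1},{"x":0.68,"y":-0.852,"z":-0.276,"rx":0,"ry":0,"rz":0,"claw":1}]'
python3 - <<'E'
from h import *
p=capture("side"); q=capture("wrist")
cv2.imwrite("pics/knob.png",np.hstack([cv2.resize(p["color"][90:270,220:440],(660,540)),])[:,:,::-1])
s=sense();print(s["tcp_pos"])
E
```

```text
time_s: 3.25
tcp_pos: [0.5064, 0.1143, 0.1505]
ee_rot: [[0.73, -0.683, -0.008], [-0.683, -0.73, -0.004], [-0.003, 0.008, -1.0]]
wrist_force: [-1.5, 1.0, 0.6]
gripper_width: 1.003
gripper_force: 0.0
[0.50940081 0.11546009 0.15438979]
```

View pics/knob.png

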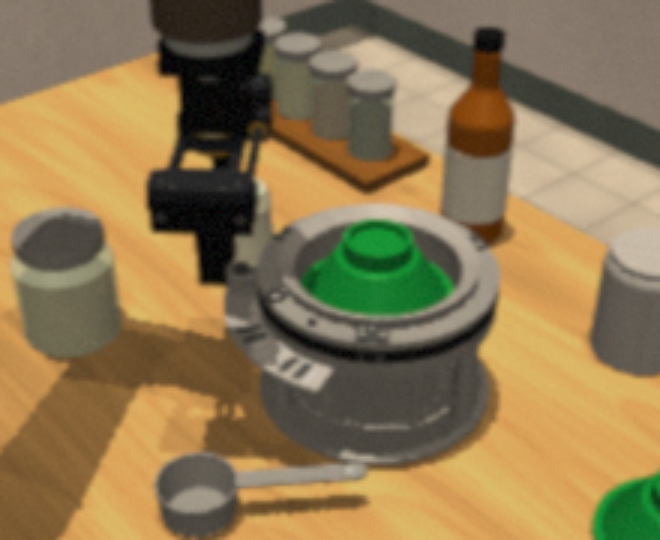

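The side view shows the open fingers around the knob, with the near finger at (215,250) in the crop. Now I close.

```bash
python3 -m pendant '[{"x":0,"y":0,"z":0,"rx":0,"ry":0,"rz":0,"claw":0},{"x":0,"y":0,"z":0,"rx":0,"ry":0,"rz":0,"claw":0},{"x":0,"y":0,"z":0,"rx":0,"ry":0,"rz":0,"claw":0},{"x":0,"y":0,"z":0,"rx":0,"ry":0,"rz":0,"claw":0},{"x":0,"y":0,"z":0,"rx":0,"ry":0,"rz":0,"claw":0},{"x":0,"y":0,"z":0,"rx":0,"ry":0,"rz":0,"claw":0},{"x":0,"y":0,"z":0,"rx":0,"ry":0,"rz":0,"claw":0},{"x":0,"y":0,"z":0,"rx":0,"ry":0,"rz":0,"claw":0}]'
```

```text
time_s: 4.35
tcp_pos: [0.5087, 0.1147, 0.1535]
ee_rot: [[0.73, -0.684, 0.0], [-0.684, -0.73, 0.0], [-0.0, -0.0, -1.0]]
wrist_force: [-1.2, -0.2, 0.3]
gripper_width: 0.243
gripper_force: 30.0
```

Width 0.243 is 21 mm, so the knob is held. Now the arc.

```bash
python3 -m pendant '[{"x":-0.039,"y":-0.05,"z":0,"rx":0,"ry":0,"rz":0.04,"claw":0},{"x":-0.073,"y":-0.103,"z":0,"rx":0,"ry":0,"rz":0.08,"claw":0},{"x":-0.101,"y":-0.161,"z":0,"rx":0,"ry":0,"rz":0.12,"claw":0},{"x":-0.112,"y":-0.19,"z":0,"rx":0,"ry":0,"rz":0.14,"claw":0},{"x":-0.12,"y":-0.222,"z":0,"rx":0,"ry":0,"rz":0.159,"claw":0},{"x":-0.12,"y":-0.222,"z":0,"rx":0,"ry":0,"rz":0.159,"claw":0},{"x":-0.12,"y":-0.222,"z":0,"rx":0,"ry":0,"rz":0.159,"claw":0},{"x":-0.12,"y":-0.222,"z":0,"rx":0,"ry":0,"rz":0.159,"claw":0}]'
```

```text
time_s: 5.35
tcp_pos: [0.4785, 0.0593, 0.1535]
ee_rot: [[0.968, -0.251, -0.0], [-0.251, -0.968, -0.0], [-0.0, 0.0, -1.0]]
wrist_force: [-0.6, 0.7, -0.4]
gripper_width: 0.243
gripper_force: 30.0
```

```bash
python3 -m pendant '[{"x":0,"y":0,"z":0,"rx":0,"ry":0,"rz":0,"claw":1},{"x":0,"y":0,"z":0,"rx":0,"ry":0,"rz":0,"claw":1},{"x":0,"y":0,"z":0,"rx":0,"ry":0,"rz":0,"claw":1},{"x":0,"y":0,"z":0,"rx":0,"ry":0,"rz":0,"claw":1},{"x":0,"y":0,"z":0,"rx":0,"ry":0,"rz":0,"claw":1},{"x":0,"y":0,"z":0.4,"rx":0,"ry":0,"rz":0,"claw":1},{"x":-0.1,"y":-0.5,"z":0.4,"rx":0,"ry":0,"rz":0.08,"claw":1},{"x":-0.1,"y":-1,"z":0.4,"rx":0,"ry":0,"rz":0.08,"claw":1}]'
python3 - <<'E'
from h import *
p=capture("top"); cv2.imwrite("pics/lever.png",cv2.resize(p["color"][110:230,260:375,::-1],None,fx=5,fy=5,interpolation=cv2.INTER_CUBIC))
print(sense()["tcp_pos"])
D=np.array([.6027,.0272])
for a in(136.7+28.65,):
  a=np.radians(a); k=proj(p,[*(D+.128*np.r_[np.cos(a),np.sin(a)]),.178])[0]; print("knob top expected in crop",(k-[260,110]+.5)*5-.5)
E
```

```text
time_s: 6.35
tcp_pos: [0.4639, -0.0576, 0.2409]
ee_rot: [[1.0, 0.004, 0.004], [0.004, -1.0, 0.001], [0.004, -0.001, -1.0]]
wrist_force: [0.3, -0.1, -0.1]
gripper_width: 0.985
gripper_force: 0.0
[ 0.46244057 -0.06337736  0.24106892]
knob top expected in crop [206.67945328 539.68727324]
```

View pics/lever.png

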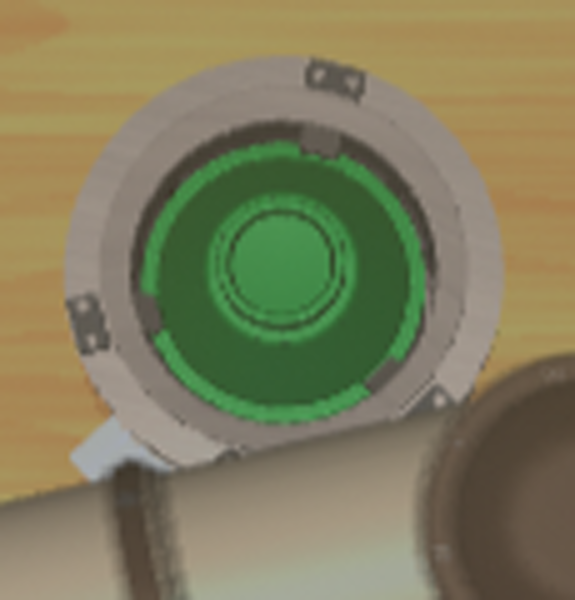

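The fingers now show over the rim at (320,140), (150,315) and (383,375) in the crop, so the lever is thrown. On to the nearer bowl.

```bash
python3 -m pendant '[{"x":0.12,"y":-0.8,"z":0,"rx":0,"ry":0,"rz":0,"claw":1},{"x":0.12,"y":-0.8,"z":0,"rx":0,"ry":0,"rz":0,"claw":1},{"x":0.12,"y":-0.8,"z":0,"rx":0,"ry":0,"rz":0,"claw":1},{"x":0.12,"y":-0.8,"z":0,"rx":0,"ry":0,"rz":0,"claw":1},{"x":0.12,"y":-0.8,"z":0,"rx":0,"ry":0,"rz":0,"claw":1},{"x":0.12,"y":-0.8,"z":-0.3,"rx":0,"ry":0,"rz":0,"claw":1},{"x":0.12,"y":-0.8,"z":-0.3,"rx":0,"ry":0,"rz":0,"claw":1},{"x":0.12,"y":-0.8,"z":-0.3,"rx":0,"ry":0,"rz":0,"claw":1}]'
python3 - <<'E'
from h import *
p=capture("side"); s=sense(); print(s["tcp_pos"],s["joints"])
d=search_frame(p,"lever_knob"); print(d[:2])
c=p["color"]; cv2.imwrite("pics/s2.png",cv2.resize(c[130:350,260:500,::-1],(654,600),interpolation=cv2.INTER_CUBIC))
a=np.radians(165.35); print("expected knob",proj(p,[.6027+.128*np.cos(a),.0272+.128*np.sin(a),.157]))
for m,cc,st in comps(green(p)): print(cc,st[4])
E
```

```text
time_s: 7.4
tcp_pos: [0.4937, -0.2563, 0.1644]
ee_rot: [[1.0, 0.0, -0.001], [0.0, -1.0, -0.001], [-0.001, 0.001, -1.0]]
wrist_force: [0.1, 0.3, 0.5]
gripper_width: 0.997
gripper_force: 0.0
[ 0.49469535 -0.25675149  0.16573761] [-1.07362785e+01  1.81971128e+01 -1.40734544e+01  6.66505389e-02
 -5.75970348e+01  1.00692628e+02]
[{'centre': [301.0, 191.6], 'conf': 0.52}, {'centre': [288.2, 251.1], 'conf': 0.18}]
expected knob [[297.08080271 184.39883341]]
[345.02739726 180.3297456 ] 1022
[448.45697897 272.48183556] 1569
[398.88997371 312.34096883] 2663
```

View pics/s2.png

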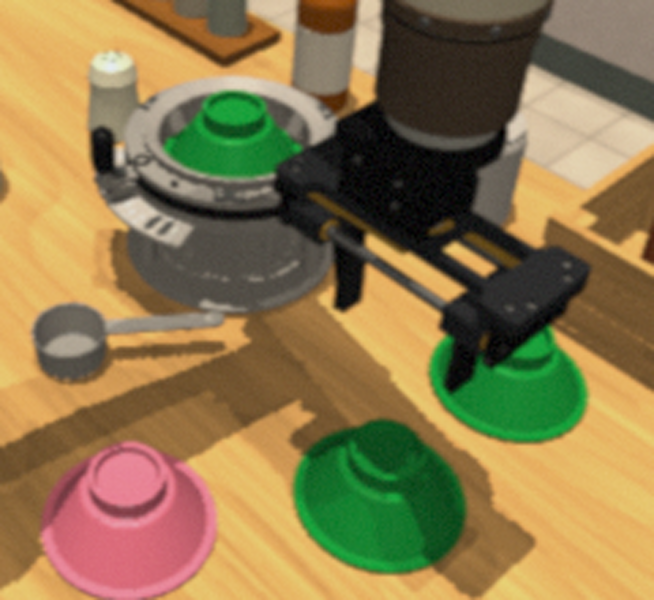

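The knob is at (297,185) in the full frame, where the seated notch predicts it. I descend onto the first bowl and grip its foot.

```bash
python3 -m pendant '[{"x":-0.009,"y":-0.03,"z":0,"rx":0,"ry":0,"rz":0,"claw":1},{"x":-0.009,"y":-0.03,"z":-0.2,"rx":0,"ry":0,"rz":0,"claw":1},{"x":-0.009,"y":-0.03,"z":-0.35,"rx":0,"ry":0,"rz":0,"claw":1},{"x":-0.009,"y":-0.03,"z":-0.44,"rx":0,"ry":0,"rz":0,"claw":1},{"x":-0.009,"y":-0.03,"z":-0.476,"rx":0,"ry":0,"rz":0,"claw":1},{"x":-0.009,"y":-0.03,"z":-0.476,"rx":0,"ry":0,"rz":0,"claw":1},{"x":-0.009,"y":-0.03,"z":-0.476,"rx":0,"ry":0,"rz":0,"claw":0.5},{"x":-0.009,"y":-0.03,"z":-0.476,"rx":0,"ry":0,"rz":0,"claw":0}]'
python3 -m pendant '[{"x":0,"y":0,"z":0,"rx":0,"ry":0,"rz":0,"claw":0},{"x":0,"y":0,"z":0,"rx":0,"ry":0,"rz":0,"claw":0},{"x":0,"y":0,"z":0,"rx":0,"ry":0,"rz":0,"claw":0},{"x":0,"y":0,"z":0,"rx":0,"ry":0,"rz":0,"claw":0},{"x":0,"y":0,"z":0,"rx":0,"ry":0,"rz":0,"claw":0},{"x":0,"y":0,"z":0,"rx":0,"ry":0,"rz":0,"claw":0},{"x":0,"y":0,"z":0,"rx":0,"ry":0,"rz":0,"claw":0},{"x":0,"y":0,"z":0,"rx":0,"ry":0,"rz":0,"claw":0}]'
```

```text
time_s: 8.5
tcp_pos: [0.492, -0.2649, 0.0462]
ee_rot: [[1.0, -0.002, 0.002], [-0.002, -1.0, -0.001], [0.002, 0.001, -1.0]]
wrist_force: [-0.7, -1.1, 0.2]
gripper_width: 0.852
gripper_force: 0.0
time_s: 9.5
tcp_pos: [0.4913, -0.2646, 0.0454]
ee_rot: [[1.0, -0.002, 0.0], [-0.002, -1.0, 0.0], [0.0, -0.0, -1.0]]
wrist_force: [-0.5, 2.8, 5.5]
gripper_width: 0.631
gripper_force: 30.0
```

```bash
python3 -m pendant '[{"x":0,"y":0,"z":0.1,"rx":0,"ry":0,"rz":0,"claw":0},{"x":0,"y":0,"z":0.3,"rx":0,"ry":0,"rz":0,"claw":0},{"x":0,"y":0,"z":0.5,"rx":0,"ry":0,"rz":0,"claw":0},{"x":0,"y":0,"z":0.7,"rx":0,"ry":0,"rz":0,"claw":0},{"x":0.05,"y":0.1,"z":0.8,"rx":0,"ry":0,"rz":0,"claw":0},{"x":0.12,"y":0.25,"z":0.8,"rx":0,"ry":0,"rz":0,"claw":0},{"x":0.2,"y":0.4,"z":0.8,"rx":0,"ry":0,"rz":0,"claw":0},{"x":0.2,"y":0.4,"z":0.8,"rx":0,"ry":0,"rz":0,"claw":0}]'
python3 - <<'E'
from h import *
s=sense(); print(s["tcp_pos"],s["wrist_force"],s["gripper_width"])
E
```

```text
time_s: 10.5
tcp_pos: [0.5418, -0.1626, 0.2436]
ee_rot: [[1.0, 0.001, -0.002], [0.001, -1.0, 0.001], [-0.002, -0.001, -1.0]]
wrist_force: [0.2, -0.0, -2.2]
gripper_width: 0.634
gripper_force: 30.0
[ 0.54183712 -0.16261339  0.24357986] [ 0.18762769 -0.0318693  -2.15049715] 0.6342525713389908
```

```bash
python3 -m pendant '[{"x":0.04,"y":0.13,"z":0,"rx":0,"ry":0,"rz":0,"claw":0},{"x":0.1,"y":0.32,"z":0,"rx":0,"ry":0,"rz":0,"claw":0},{"x":0.16,"y":0.5,"z":0,"rx":0,"ry":0,"rz":0,"claw":0},{"x":0.21,"y":0.67,"z":0,"rx":0,"ry":0,"rz":0,"claw":0},{"x":0.245,"y":0.767,"z":0,"rx":0,"ry":0,"rz":0,"claw":0},{"x":0.245,"y":0.767,"z":0,"rx":0,"ry":0,"rz":0,"claw":0},{"x":0.245,"y":0.767,"z":0,"rx":0,"ry":0,"rz":0,"claw":0},{"x":0.245,"y":0.767,"z":0,"rx":0,"ry":0,"rz":0,"claw":0}]'
python3 - <<'E'
from h import *
for n in("side",):
    p=capture(n); s=sense(); t=s["tcp_pos"]; print(t,s["wrist_force"])
    g=green(p); 
    for m,c,st in comps(g): print(n,c.round(1),st)
    h=bowlhull(p,t[0],t[1],t[2]-.0455).reshape(-1,2); print("model bbox",h.min(0),h.max(0))
    im=p["color"][:,:,::-1].copy(); cv2.polylines(im,[h.astype(int)],True,(0,0,255),1)
    q=proj(p,circ(.6027,.0272,.146,.083)).astype(int); cv2.polylines(im,[q],True,(255,0,0),1)
    cv2.imwrite("pics/over.png",cv2.resize(im[70:270,230:470],(720,600)))
E
```

```text
time_s: 11.5
tcp_pos: [0.6022, 0.0259, 0.245]
ee_rot: [[1.0, -0.004, -0.0], [-0.004, -1.0, -0.0], [-0.0, 0.0, -1.0]]
wrist_force: [0.5, -0.7, -2.3]
gripper_width: 0.635
gripper_force: 30.0
[0.60220736 0.02591358 0.24515218] [ 0.78725932 -0.22706356 -2.13855037]
side [346.1 163.6] [ 320  129   55   65 2408]
side [446.5 268.5] [ 418  244   57   48 2024]
model bbox [318.61368 127.97258] [374.70862 172.04941]
```

View pics/over.png

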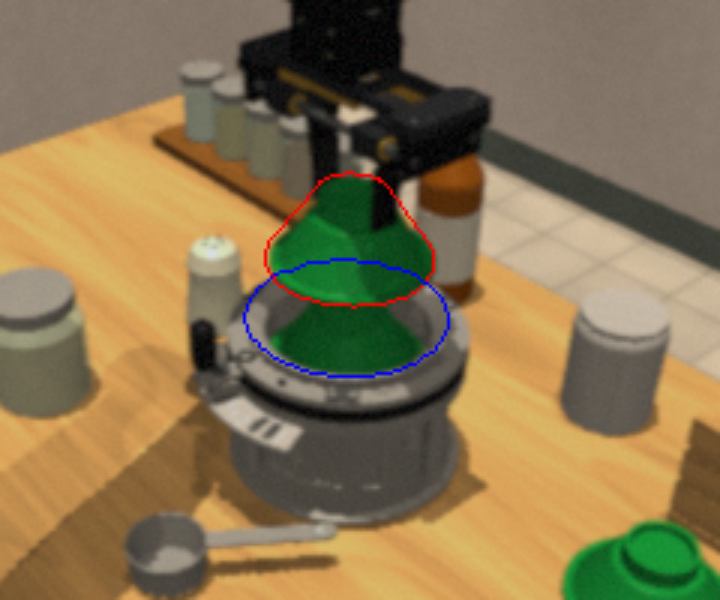

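The held bowl sits level and matches its model outline over the mouth (350,240 in the crop), and the knob is in its notch at (203,345). Lowering and pushing.

```bash
python3 -m pendant '[{"x":0.002,"y":0.005,"z":-0.08,"rx":0,"ry":0,"rz":0,"claw":0},{"x":0.002,"y":0.005,"z":-0.18,"rx":0,"ry":0,"rz":0,"claw":0},{"x":0.002,"y":0.005,"z":-0.25,"rx":0,"ry":0,"rz":0,"claw":0},{"x":0.002,"y":0.005,"z":-0.29,"rx":0,"ry":0,"rz":0,"claw":0},{"x":0.002,"y":0.005,"z":-0.31,"rx":0,"ry":0,"rz":0,"claw":0},{"x":0.002,"y":0.005,"z":-0.33,"rx":0,"ry":0,"rz":0,"claw":0},{"x":0.002,"y":0.005,"z":-0.35,"rx":0,"ry":0,"rz":0,"claw":0},{"x":0.002,"y":0.005,"z":-0.36,"rx":0,"ry":0,"rz":0,"claw":0}]'
python3 -m pendant '[{"x":0,"y":0,"z":-0.015,"rx":0,"ry":0,"rz":0,"claw":0},{"x":0,"y":0,"z":-0.03,"rx":0,"ry":0,"rz":0,"claw":0},{"x":0,"y":0,"z":-0.03,"rx":0,"ry":0,"rz":0,"claw":0},{"x":0,"y":0,"z":-0.03,"rx":0,"ry":0,"rz":0,"claw":0},{"x":0,"y":0,"z":-0.03,"rx":0,"ry":0,"rz":0,"claw":0},{"x":0,"y":0,"z":-0.03,"rx":0,"ry":0,"rz":0,"claw":0},{"x":0,"y":0,"z":-0.03,"rx":0,"ry":0,"rz":0,"claw":0},{"x":0,"y":0,"z":-0.03,"rx":0,"ry":0,"rz":0,"claw":0}]'
```

```text
time_s: 12.55
tcp_pos: [0.6042, 0.0279, 0.1576]
ee_rot: [[1.0, -0.002, 0.004], [-0.002, -1.0, -0.0], [0.004, 0.0, -1.0]]
wrist_force: [-2.1, -0.5, 6.4]
gripper_width: 0.633
gripper_force: 30.0
time_s: 13.55
tcp_pos: [0.6041, 0.028, 0.1484]
ee_rot: [[1.0, -0.002, 0.003], [-0.002, -1.0, -0.0], [0.003, 0.0, -1.0]]
wrist_force: [0.3, -4.3, 5.2]
gripper_width: 0.633
gripper_force: 30.0
```

```bash
python3 -m pendant '[{"x":0,"y":0,"z":0,"rx":0,"ry":0,"rz":0,"claw":1},{"x":0,"y":0,"z":0,"rx":0,"ry":0,"rz":0,"claw":1},{"x":0,"y":0,"z":0,"rx":0,"ry":0,"rz":0,"claw":1},{"x":0,"y":0,"z":0,"rx":0,"ry":0,"rz":0,"claw":1},{"x":0,"y":0,"z":0.1,"rx":0,"ry":0,"rz":0,"claw":1},{"x":0,"y":0,"z":0.3,"rx":0,"ry":0,"rz":0,"claw":1},{"x":0,"y":-0.2,"z":0.4,"rx":0,"ry":0,"rz":0,"claw":1},{"x":0,"y":-0.4,"z":0.4,"rx":0,"ry":0,"rz":0,"claw":1}]'
python3 - <<'E'
from h import *
p=capture("side"); s=sense(); print(s["tcp_pos"],s["wrist_force"])
for m,c,st in comps(green(p)): print(c.round(1),st)
im=p["color"][:,:,::-1].copy()
for z in(.109,.127):
    h=proj(p,circ(.6027,.0272,z+.06,.027)); print(z,"foot top bbox",h.min(0).round(1),h.max(0).round(1))
cv2.imwrite("pics/in1.png",cv2.resize(im[110:260,270:410],(700,600*150*5//(750)*1),interpolation=cv2.INTER_CUBIC))
E
```

```text
time_s: 14.55
tcp_pos: [0.6032, -0.0725, 0.249]
ee_rot: [[1.0, -0.001, 0.002], [-0.001, -1.0, 0.0], [0.002, -0.0, -1.0]]
wrist_force: [0.8, -0.3, -0.3]
gripper_width: 0.998
gripper_force: 0.0
[ 0.60166556 -0.07763198  0.24742426] [-0.0788617  -1.55987195  0.86880636]
[346.  179.9] [ 321  162   51   33 1069]
[446.5 268.5] [ 418  244   57   48 2024]
0.109 foot top bbox [334.7 161. ] [357.1 173.3]
0.127 foot top bbox [334.8 154.7] [357.5 166.9]
```

View pics/in1.png

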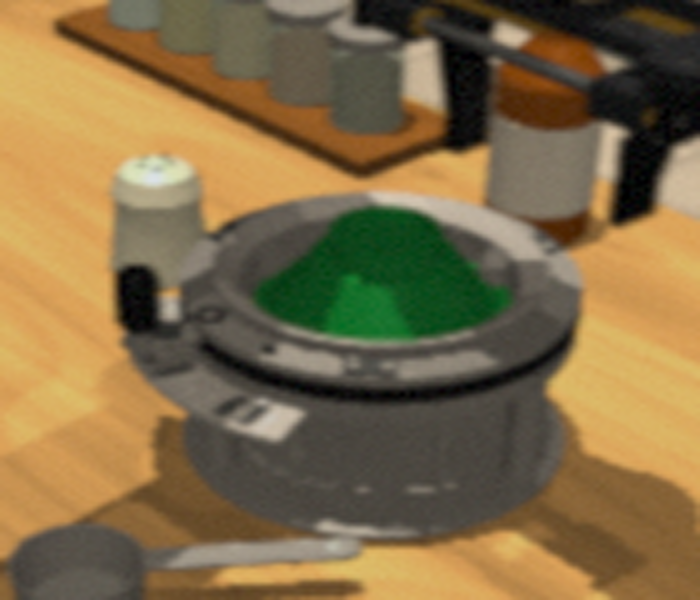

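The bowl is kept down: its top edge is at row 162, and the model predicts 161 when latched and 155 when risen. Now the second bowl.

```bash
python3 -m pendant '[{"x":0.08,"y":-0.2,"z":0,"rx":0,"ry":0,"rz":0,"claw":1},{"x":0.16,"y":-0.4,"z":0,"rx":0,"ry":0,"rz":0,"claw":1},{"x":0.245,"y":-0.6,"z":0,"rx":0,"ry":0,"rz":0,"claw":1},{"x":0.245,"y":-0.732,"z":-0.1,"rx":0,"ry":0,"rz":0,"claw":1},{"x":0.245,"y":-0.732,"z":-0.3,"rx":0,"ry":0,"rz":0,"claw":1},{"x":0.245,"y":-0.732,"z":-0.35,"rx":0,"ry":0,"rz":0,"claw":1},{"x":0.245,"y":-0.732,"z":-0.35,"rx":0,"ry":0,"rz":0,"claw":1},{"x":0.245,"y":-0.732,"z":-0.35,"rx":0,"ry":0,"rz":0,"claw":1}]'
python3 - <<'E'
from h import *
p=capture("side"); capture("side"); s=sense(); print(s["tcp_pos"])
E
```

```text
time_s: 15.6
tcp_pos: [0.6655, -0.2545, 0.1625]
ee_rot: [[1.0, -0.001, 0.003], [-0.001, -1.0, -0.001], [0.003, 0.001, -1.0]]
wrist_force: [0.2, 0.8, 1.1]
gripper_width: 0.996
gripper_force: 0.0
[ 0.66537556 -0.25439554  0.16254283]
```

```bash
python3 -m pendant '[{"x":-0.004,"y":-0.007,"z":-0.15,"rx":0,"ry":0,"rz":0,"claw":1},{"x":-0.004,"y":-0.007,"z":-0.3,"rx":0,"ry":0,"rz":0,"claw":1},{"x":-0.004,"y":-0.007,"z":-0.4,"rx":0,"ry":0,"rz":0,"claw":1},{"x":-0.004,"y":-0.007,"z":-0.45,"rx":0,"ry":0,"rz":0,"claw":1},{"x":-0.004,"y":-0.007,"z":-0.465,"rx":0,"ry":0,"rz":0,"claw":1},{"x":-0.004,"y":-0.007,"z":-0.465,"rx":0,"ry":0,"rz":0,"claw":1},{"x":-0.004,"y":-0.007,"z":-0.465,"rx":0,"ry":0,"rz":0,"claw":1},{"x":-0.004,"y":-0.007,"z":-0.465,"rx":0,"ry":0,"rz":0,"claw":0.5}]'
python3 -m pendant '[{"x":0,"y":0,"z":0,"rx":0,"ry":0,"rz":0,"claw":0},{"x":0,"y":0,"z":0,"rx":0,"ry":0,"rz":0,"claw":0},{"x":0,"y":0,"z":0,"rx":0,"ry":0,"rz":0,"claw":0},{"x":0,"y":0,"z":0,"rx":0,"ry":0,"rz":0,"claw":0},{"x":0,"y":0,"z":0,"rx":0,"ry":0,"rz":0,"claw":0},{"x":0,"y":0,"z":0,"rx":0,"ry":0,"rz":0,"claw":0},{"x":0,"y":0,"z":0,"rx":0,"ry":0,"rz":0,"claw":0},{"x":0,"y":0,"z":0,"rx":0,"ry":0,"rz":0,"claw":0}]'
```

```text
time_s: 16.7
tcp_pos: [0.6637, -0.2565, 0.0448]
ee_rot: [[1.0, -0.002, 0.002], [-0.002, -1.0, -0.0], [0.002, 0.0, -1.0]]
wrist_force: [-0.4, -0.8, 0.1]
gripper_width: 0.949
gripper_force: 0.0
time_s: 17.7
tcp_pos: [0.6638, -0.2564, 0.0445]
ee_rot: [[1.0, -0.002, 0.001], [-0.002, -1.0, -0.0], [0.001, 0.0, -1.0]]
wrist_force: [0.1, 0.6, 5.2]
gripper_width: 0.635
gripper_force: 31.0
```

```bash
python3 -m pendant '[{"x":0,"y":0,"z":0.1,"rx":0,"ry":0,"rz":0,"claw":0},{"x":0,"y":0,"z":0.3,"rx":0,"ry":0,"rz":0,"claw":0},{"x":0,"y":0,"z":0.5,"rx":0,"ry":0,"rz":0,"claw":0},{"x":0,"y":0,"z":0.7,"rx":0,"ry":0,"rz":0,"claw":0},{"x":-0.02,"y":0.1,"z":0.8,"rx":0,"ry":0,"rz":0,"claw":0},{"x":-0.06,"y":0.25,"z":0.8,"rx":0,"ry":0,"rz":0,"claw":0},{"x":-0.1,"y":0.4,"z":0.8,"rx":0,"ry":0,"rz":0,"claw":0},{"x":-0.1,"y":0.4,"z":0.8,"rx":0,"ry":0,"rz":0,"claw":0}]'
python3 -m pendant '[{"x":-0.03,"y":0.13,"z":0,"rx":0,"ry":0,"rz":0,"claw":0},{"x":-0.06,"y":0.3,"z":0,"rx":0,"ry":0,"rz":0,"claw":0},{"x":-0.1,"y":0.48,"z":0,"rx":0,"ry":0,"rz":0,"claw":0},{"x":-0.13,"y":0.64,"z":0,"rx":0,"ry":0,"rz":0,"claw":0},{"x":-0.144,"y":0.734,"z":0,"rx":0,"ry":0,"rz":0,"claw":0},{"x":-0.144,"y":0.734,"z":0,"rx":0,"ry":0,"rz":0,"claw":0},{"x":-0.144,"y":0.734,"z":0,"rx":0,"ry":0,"rz":0,"claw":0},{"x":-0.144,"y":0.734,"z":0,"rx":0,"ry":0,"rz":0,"claw":0}]'
python3 - <<'E'
from h import *
p=capture("side"); capture("side"); s=sense(); t=s["tcp_pos"]; print(t,s["wrist_force"],s["gripper_width"])
m=green(p)
for mm,c,st in comps(m): print(c.round(1),st)
h=bowlhull(p,t[0],t[1],t[2]-.0447).reshape(-1,2); print("held model bbox",h.min(0),h.max(0))
E
```

```text
time_s: 18.7
tcp_pos: [0.6366, -0.1529, 0.2424]
ee_rot: [[1.0, 0.001, -0.004], [0.001, -1.0, 0.001], [-0.004, -0.001, -1.0]]
wrist_force: [0.3, -0.2, -1.3]
gripper_width: 0.637
gripper_force: 30.6
time_s: 19.7
tcp_pos: [0.6022, 0.0261, 0.2433]
ee_rot: [[1.0, -0.004, -0.001], [-0.004, -1.0, -0.0], [-0.001, 0.0, -1.0]]
wrist_force: [0.1, -0.3, -0.4]
gripper_width: 0.635
gripper_force: 30.5
[0.60228281 0.02622733 0.24357935] [-0.57066441  0.89959554 -0.94630259] 0.6341575923510744
[346.1 163.9] [ 320  129   55   65 2426]
held model bbox [318.5586  128.21346] [374.60947 172.26436]
```

```bash
python3 -m pendant '[{"x":0.002,"y":0.004,"z":-0.08,"rx":0,"ry":0,"rz":0,"claw":0},{"x":0.002,"y":0.004,"z":-0.18,"rx":0,"ry":0,"rz":0,"claw":0},{"x":0.002,"y":0.004,"z":-0.24,"rx":0,"ry":0,"rz":0,"claw":0},{"x":0.002,"y":0.004,"z":-0.275,"rx":0,"ry":0,"rz":0,"claw":0},{"x":0.002,"y":0.004,"z":-0.3,"rx":0,"ry":0,"rz":0,"claw":0},{"x":0.002,"y":0.004,"z":-0.325,"rx":0,"ry":0,"rz":0,"claw":0},{"x":0.002,"y":0.004,"z":-0.345,"rx":0,"ry":0,"rz":0,"claw":0},{"x":0.002,"y":0.004,"z":-0.36,"rx":0,"ry":0,"rz":0,"claw":0}]'
python3 -m pendant '[{"x":0,"y":0,"z":-0.015,"rx":0,"ry":0,"rz":0,"claw":0},{"x":0,"y":0,"z":-0.03,"rx":0,"ry":0,"rz":0,"claw":0},{"x":0,"y":0,"z":-0.036,"rx":0,"ry":0,"rz":0,"claw":0},{"x":0,"y":0,"z":-0.036,"rx":0,"ry":0,"rz":0,"claw":0},{"x":0,"y":0,"z":-0.036,"rx":0,"ry":0,"rz":0,"claw":0},{"x":0,"y":0,"z":-0.036,"rx":0,"ry":0,"rz":0,"claw":0},{"x":0,"y":0,"z":-0.036,"rx":0,"ry":0,"rz":0,"claw":0},{"x":0,"y":0,"z":-0.036,"rx":0,"ry":0,"rz":0,"claw":0}]'
python3 - <<'E'
from h import *
p=capture("side"); s=sense(); print(s["tcp_pos"],s["wrist_force"])
for mm,c,st in comps(green(p)): print(c.round(1),st)
E
```

```text
time_s: 20.8
tcp_pos: [0.6039, 0.0278, 0.157]
ee_rot: [[1.0, -0.001, 0.004], [-0.001, -1.0, -0.001], [0.004, 0.001, -1.0]]
wrist_force: [-3.3, -0.5, 7.0]
gripper_width: 0.634
gripper_force: 32.8
time_s: 21.8
tcp_pos: [0.6038, 0.0278, 0.1478]
ee_rot: [[1.0, -0.001, 0.004], [-0.001, -1.0, -0.001], [0.004, 0.0, -1.0]]
wrist_force: [-2.3, -1.2, 7.3]
gripper_width: 0.635
gripper_force: 32.6
[0.60386428 0.02778741 0.14776   ] [-2.9655869  -2.10782738  7.17069836]
[344.9 181. ] [321 164  50  31 931]
```

```bash
python3 -m pendant '[{"x":0,"y":0,"z":-0.01,"rx":0,"ry":0,"rz":0,"claw":0},{"x":0,"y":0,"z":-0.01,"rx":0,"ry":0,"rz":0,"claw":0},{"x":0,"y":0,"z":-0.01,"rx":0,"ry":0,"rz":0,"claw":0},{"x":0,"y":0,"z":-0.01,"rx":0,"ry":0,"rz":0,"claw":0},{"x":0,"y":0,"z":0,"rx":0,"ry":0,"rz":0,"claw":0},{"x":0,"y":0,"z":0,"rx":0,"ry":0,"rz":0,"claw":1},{"x":0,"y":0,"z":0,"rx":0,"ry":0,"rz":0,"claw":1},{"x":0,"y":0,"z":0,"rx":0,"ry":0,"rz":0,"claw":1}]'
python3 -m pendant '[{"x":0,"y":0,"z":0,"rx":0,"ry":0,"rz":0,"claw":1},{"x":0,"y":0,"z":0,"rx":0,"ry":0,"rz":0,"claw":1},{"x":0,"y":0,"z":0.1,"rx":0,"ry":0,"rz":0,"claw":1},{"x":0,"y":0,"z":0.3,"rx":0,"ry":0,"rz":0,"claw":1},{"x":0,"y":0,"z":0.4,"rx":0,"ry":0,"rz":0,"claw":1},{"x":0,"y":-0.3,"z":0.4,"rx":0,"ry":0,"rz":0,"claw":1},{"x":0,"y":-0.5,"z":0.4,"rx":0,"ry":0,"rz":0,"claw":1},{"x":0,"y":-0.7,"z":0.4,"rx":0,"ry":0,"rz":0,"claw":1}]'
python3 - <<'E'
from h import *
for n in("side","top"):
    p=capture(n); cv2.imwrite(f"pics/end_{n}.png",p["color"][:,:,::-1])
    for mm,c,st in comps(green(p)): print(n,c.round(1),st)
    for z in(.109,.131): print(z,proj(p,circ(.6027,.0272,z+.06,.027)).min(0).round(1))
s=sense(); print(s["tcp_pos"],s["wrist_force"])
a=cv2.imread("pics/end_side.png")[110:260,270:410]; b=cv2.imread("pics/end_top.png")[110:230,260:400]
cv2.imwrite("pics/end.png",np.hstack([cv2.resize(a,(400,429)),cv2.resize(b,(400,429))]))
E
```

```text
time_s: 22.85
tcp_pos: [0.6057, 0.0291, 0.1483]
ee_rot: [[1.0, -0.001, 0.009], [-0.001, -1.0, 0.002], [0.009, -0.002, -1.0]]
wrist_force: [0.0, 4.9, 6.1]
gripper_width: 0.89
gripper_force: 2.9
time_s: 23.85
tcp_pos: [0.6023, -0.149, 0.2445]
ee_rot: [[1.0, -0.003, -0.0], [-0.003, -1.0, -0.0], [-0.0, 0.0, -1.0]]
wrist_force: [1.2, 0.8, -0.4]
gripper_width: 0.999
gripper_force: 0.0
side [345.6 180.1] [ 320  162   52   33 1095]
0.109 [334.7 161. ]
0.131 [334.9 153.3]
0.109 [303.7 149.1]
0.131 [303.3 147.1]
[ 0.60199528 -0.15124587  0.24407111] [0.21968011 0.33258595 0.52246538]
```

View pics/end.png

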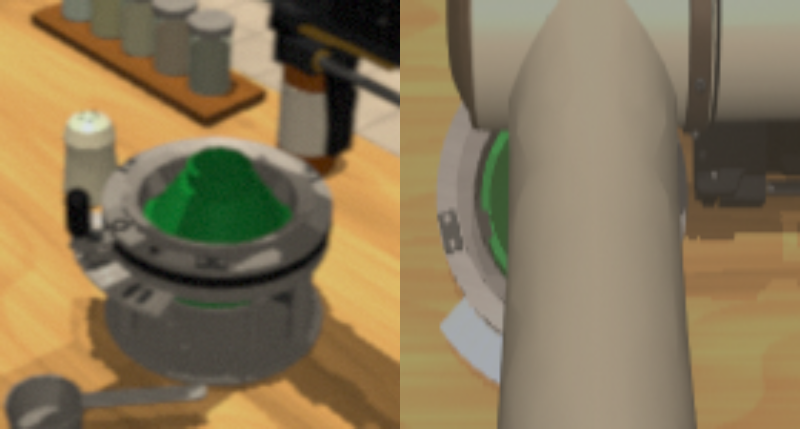

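The pile is kept down: its top edge is at row 162, where the model gives 161 latched and 153 risen. The lowered bowls show below the collar, and the knob is still in its notch. Handing in.

```bash
python3 -c "
from station import *
print(finish_job())"
```

```text
the job is handed in; nothing more can be done
None
```

I've handed the job in at about 24 s. The lever is seated in the large-ring notch, and both green bowls are in upside down. The camera shows the pile staying down under the spring fingers, and nothing else on the shelf was touched.

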